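# Make up two serum kits on their trays

### The job

Make up two kits from the stock on the table: on the blue tray the finished serum bottle that stands by itself (tall gold overcap fitted) with the loose stepped pump head as its spare, and on the green tray the serum bottle with the bare pump together with the loose plain overcap. On each tray the bottle stands upright inside the white ring and the small part upright inside the yellow ring. Leave the open glass bottle and the white tamper standing where they are.

Things in the scene. Friction and masses are not known exactly. Their poses are not given: they have to be found in the camera images.
- blue_tray: Blue plastic kit tray, 90 (its x) x 170 (its y) x 8 mm thick, fixed to the table; origin at the centre of its underside. On its top two raised rings, 3 mm high, 48 mm inside and 56 mm outside diameter: white ring centred at y = +41 mm, yellow ring at y = -41 mm (both x = 0) in the tray's frame. The trays differ only in colour; their places may be swapped.
- green_tray: Green plastic kit tray, 90 (its x) x 170 (its y) x 8 mm thick, fixed to the table; origin at the centre of its underside. On its top two raised rings, 3 mm high, 48 mm inside and 56 mm outside diameter: white ring centred at y = +41 mm, yellow ring at y = -41 mm (both x = 0) in the tray's frame. The trays differ only in colour; their places may be swapped.
- capped_bottle: Finished serum bottle, 114 mm tall, upright and loose, by itself near the trays: clear tapered glass (foot 26 mm across), gold collar 41 mm across at 61 to 79 mm height, then its fitted plain gold overcap, a cylinder 24 mm across from 79 to 114 mm height (grip there). 0.1 kg. Origin at the centre of its underside, z up. (The dense block of like bottles at the back is no part of the job.)
- pump_bottle: Serum bottle with bare pump, 101 mm tall, upright and loose: clear tapered glass (foot 26 mm across), gold collar 41 mm across (straight sides at 61 to 70 mm height; grip there), above it a stepped gold pump 22 mm across to 91 mm, 14 mm across to 101 mm height. 0.09 kg. Origin at the centre of its underside, z up.
- pump_head: Loose gold pump head standing on its collar, 37 mm tall, stepped like a small wedding cake: collar 26 mm across at the bottom (straight up to about 14 mm height; grip it there, low down), then narrower steps, white nib on top. 14 g. Origin at the centre of its underside, z up.
- overcap: Loose plain gold overcap, a straight cylinder 24 mm across and 36 mm tall, closed flat top, standing on end. 14 g. Origin at the centre of its underside, z up.
- open_bottle: Glass serum bottle without collar or pump, 72 mm tall, 39 mm across, standing upright and loose among the stock; not wanted, leave it alone. Origin at the centre of its underside, z up.
- tamper: White nylon tamper, 110 mm tall, 42 mm across at its base with a slimmer shaft and round knob, standing upright and loose among the stock; not wanted, leave it alone. Origin at the centre of its underside, z up.
Mind the look-alikes: they are no part of the job. Leave any orange or pink look-alike of the pump_bottle alone. What is shaped like the overcap but turquoise is not meant.

How it is judged:
At the end, for the whole second after the job is handed in: Finished bottle and pump head in the white and yellow ring of the blue tray, bare-pump bottle and overcap in those of the green tray: within 14 mm of the ring centre along each tray axis, upright within 0.1 rad, at rest; open bottle and tamper upright within 20 mm of their start (x of capped_bottle in the frame of blue_tray between -0.014 and 0.014 m and y of capped_bottle in the frame of blue_tray between 0.027 and 0.055 m and z of capped_bottle in the frame of blue_tray between 0.004 and 0.0105 m and angle between each of capped_bottle, pump_head, pump_bottle, overcap's own z axis and vertical below 0.1 rad and linear speed of each of capped_bottle, pump_head, pump_bottle, overcap below 0.05 m/s and x of pump_head in the frame of blue_tray between -0.014 and 0.014 m and y of pump_head in the frame of blue_tray between -0.055 and -0.027 m and z of pump_head in the frame of blue_tray between 0.004 and 0.0105 m and x of pump_bottle in the frame of green_tray between -0.014 and 0.014 m and y of pump_bottle in the frame of green_tray between 0.027 and 0.055 m and z of pump_bottle in the frame of green_tray between 0.004 and 0.0105 m and x of overcap in the frame of green_tray between -0.014 and 0.014 m and y of overcap in the frame of green_tray between -0.055 and -0.027 m and z of overcap in the frame of green_tray between 0.004 and 0.0105 m and distance of each of open_bottle, tamper from where it was at the start of the episode below 0.02 m and angle between each of open_bottle, tamper's own z axis and vertical below 0.15 rad); the robot touches nothing.
It fails at once if the open glass bottle is shifted by 20 mm or more or knocked over (not (distance of open_bottle from where it was at the start of the episode below 0.02 m and angle between open_bottle's own z axis and vertical below 0.15 rad)).
It fails at once if the tamper is shifted by 20 mm or more or knocked over (not (distance of tamper from where it was at the start of the episode below 0.02 m and angle between tamper's own z axis and vertical below 0.15 rad)).
It also fails if it takes over 112 s, if anything falls off the work surface, if the arm or the gripper's body presses on something with over 40 N, if the wrist force passes 120 N, or if a joint passes its speed limit or range.

### The arm

A 6-joint arm with a two-finger parallel gripper is mounted at the origin on a cart in front of the work surface, level with it; the furniture and walls round the work are solid. World frame = base frame: x ahead of the robot, y to its left, z up, the work surface at z = 0. Lengths are in m, angles in rad, forces in N, time in s.
With the tool pointing down it reaches from about 0.35 to 0.775 m from the base axis. Payload 7.3 kg.
Tool frame: the origin (TCP) lies between the finger pads; the fingertips stand 19 mm ahead of it and the grasp point (between the pads) is the TCP; z points along the fingers, y is the line along which they close (so a half turn about z gives the same grasp; the last joint's range is limited). The gripper opens to 92 mm and grips with 3 to 60 N. Pads are 19 mm wide; open, the fingers measure 130 mm over their backs; the gripper's body (75 mm by 190 mm) begins 47 mm behind the grasp point.
Start: joints at [1.072, 0.342, 1.524, -0, 1.275, -0.146], TCP at [0.181, 0.493, 0.221] pointing down, gripper open.
Joint ranges: [-2.53, 2.53], [-0.77, 2.02], [0.04, 2.7], [-1, 4.14], [0.28, 2.66], [-3.11, 3.11]. Speed limits (rad/s): [2.57, 2.57, 3.14, 3.14, 3.14, 3.14].

### API

Orientations are given as a rotation vector (axis times angle).
In Python, from bench import r gives the robot as it stands.
- The arm moves only by the shell command python3 -m crank 'ROWS' [OPENING] [FORCE]. ROWS is JSON, a list of rows, each a list of 2 entries, a list of its own where there are three numbers: the shift along the tool's x, y, z in units of 30 mm (1.0 is 30 mm), then the turn, a rotation vector about the tool's x, y, z in units of 0.15 rad (1.0 is 0.15 rad). In form: [[[x, y, z], [wx, wy, wz]], ...]. A call has 1 to 20 rows; each row shifts and turns the commanded pose from where the row before left it, along the tool's axes as they then stand; what a row does not reach is not made up. A row lasts 1/10 s, in which the tool goes at most 50 mm and 8.59 degrees, less where a joint would pass 70% of its speed; a pose out of reach is approached as far as the arm can. A call with a number of a shift or a turn outside -1 to 1 is refused whole. A call with a gripper value outside its range is refused whole. OPENING is the opening, from 0 (shut) to 1 (fully open), set as the call begins (- or left out, the last holds). The fingers move at their own pace and stop on an object; FORCE is the grip in N (left out, the last holds). Time passes only in rows, so rows that do not move let the fingers close. It gives the time, the measured TCP pose, the force, the opening and the grip force at its end, in the units of the state.
- r.state(): the state, without advancing time (a new reading comes with each control period).
- r.read_camera(name): name is "side" or "top"; returns a dict with "pixels" (400x640x3 uint8, red, green, blue), "camera_matrix" (3x3 intrinsics, pixels), "world_from_camera" (4x4, takes a point from camera to world coordinates). Camera axes: x right, y up, looking along -z (the intrinsics and any distortion apply to the point x, -y, -z); pixel columns grow to the right and rows downward; lengths in m; the calibration is good to about 2 mm. A picture is of the moment at which its call begins. There is no depth.
- r.close_job(): hands the job in; it is judged then, once.
The state is a dict: "clock": time; "joint_pos": joint angles; "joint_velocities": joint speeds; "tau": joint torques, N m; "tool_pos": TCP position; "tool_rot": TCP orientation; "contact_force": force on the tool from outside, world axes, zero at the start; "moment": the same for the moment, N m; "finger_gap": finger opening in m; "grip_force": force on a finger pad.
Only numpy, scipy, OpenCV 4.12 (cv2) and the standard library are available. Lean on these libraries where they do the work, as an engineer would, in place of code of your own. Each camera call takes 0.05 s, during which the arm holds its last target. There are 200 camera calls.

## Working session

There is one attempt and no reset: what is moved stays moved. The work goes in short steps, Python scripts to look and compute and a shell command to move; the robot and the scene stay as the last step left them, time stands still between calls to the robot, and variables do not carry over. Pictures are saved under pics/ and viewed, at most 14 in all, crops included, and the job is handed in when it is done.

```bash
mkdir -p pics; ls
python3 - <<'E'
from bench import r
import cv2
for n in("top","side"):
    c=r.read_camera(n); cv2.imwrite(f"pics/{n}0.png",c["pixels"][:,:,::-1]); print(n,c["camera_matrix"].round(1).tolist(),c["world_from_camera"].round(3).tolist(),[k for k in c])
print(r.state())
E
```

```text
pics
top [[438.9, 0.0, 322.8], [0.0, 438.9, 197.6], [0.0, 0.0, 1.0]] [[-0.006, 0.995, -0.095, 0.443], [-1.0, -0.006, 0.006, 0.257], [0.005, 0.095, 0.995, 0.982], [0.0, 0.0, 0.0, 1.0]] ['pixels', 'camera_matrix', 'world_from_camera']
side [[499.4, 0.0, 316.7], [0.0, 499.4, 193.6], [0.0, 0.0, 1.0]] [[0.996, 0.046, -0.074, 0.492], [-0.087, 0.497, -0.863, -0.602], [-0.003, 0.866, 0.5, 0.545], [0.0, 0.0, 0.0, 1.0]] ['pixels', 'camera_matrix', 'world_from_camera']
{'clock': 0.1, 'joint_pos': array([ 1.07201722e+00,  3.42652994e-01,  1.52491132e+00, -2.55032778e-05,
        1.27541288e+00, -1.46017303e-01]), 'joint_velocities': array([-0.00036685, -0.00131483, -0.00441883,  0.00048258,  0.00094533,
       -0.00179803]), 'tau': array([ 8.01401347e-04, -4.32008493e+01, -2.44692421e+01,  7.18557788e-02,
        5.27309580e-02, -7.23418270e-05]), 'tool_pos': array([0.18119837, 0.49234397, 0.22081805]), 'tool_rot': array([-5.51163752e-01, -3.09244367e+00,  2.07465728e-03]), 'contact_force': array([-0.19616199,  1.09325673,  0.09658683]), 'moment': array([ 0.02711741,  0.00927141, -0.01045593]), 'grip_force': 0.0, 'finger_gap': 0.09181070072516284}
```

View pics/top0.png

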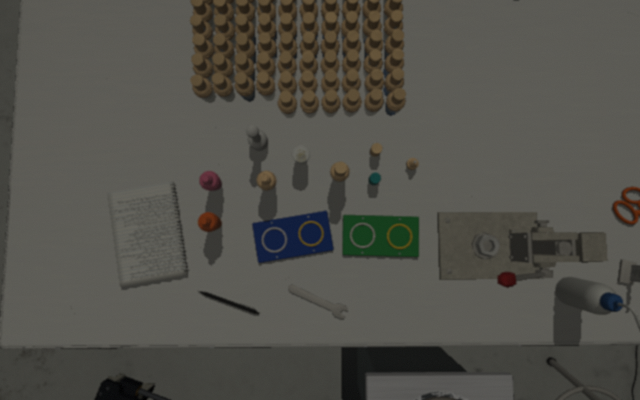

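View pics/side0.png

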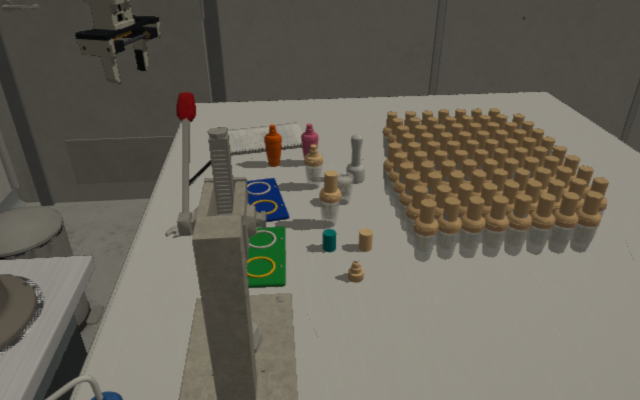

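The top view shows these candidates:
- **Bottles:** the gold one at (340,171) against the one at (266,179), with pink and orange look-alikes at (209,180) and (208,221).
- **Small gold parts:** (376,150) and (411,163), with a turquoise look-alike at (375,179).
- **Not wanted:** the tamper at (256,138) and the open bottle at (301,155).
- **Trays:** blue at (292,237), green at (381,236).

In the side view, (330,190) is the bottle with the tall overcap, so it fits capped_bottle. (314,165) is stepped, so it fits pump_bottle. I'll confirm with an enlarged crop and take measurements.

```bash
cat > h.py <<'E'
from bench import r
import cv2, numpy as np
from scipy.spatial.transform import Rotation as R
def ray(c,uv):
    K=c["camera_matrix"];T=c["world_from_camera"]
    d=np.linalg.inv(K)@[uv[0],uv[1],1]; d=T[:3,:3]@(d*[1,-1,-1]); return T[:3,3],d
def plane(c,uv,z):
    o,d=ray(c,uv); return o+d*(z-o[2])/d[2]
def proj(c,p):
    T=c["world_from_camera"]; q=T[:3,:3].T@(np.array(p)-T[:3,3])*[1,-1,-1]; q=c["camera_matrix"]@q; return q[:2]/q[2]
def goto(x,y,z=None,yaw=None):
    "shift in tool axes (units of 30mm) to world target"
    s=r.state(); M=R.from_rotvec(s["tool_rot"]).as_matrix(); p=s["tool_pos"]
    return (M.T@(np.array([x,y,p[2] if z is None else z])-p)/0.03).round(2)
E
python3 - <<'E'
from h import *
t=r.read_camera("top");s=r.read_camera("side")
f=lambda im,x,y,w,h,k:cv2.resize(np.clip(im[y:y+h,x:x+w,::-1].astype(float)*1.8,0,255).astype(np.uint8),None,fx=k,fy=k,interpolation=cv2.INTER_CUBIC)
a=f(t["pixels"],195,115,240,100,3); b=f(s["pixels"],250,120,240,100,3) 
b=f(s["pixels"],235,115,160,175,3)
b=b[:, :480]; a2=cv2.resize(a,(480,200))
cv2.imwrite("pics/c1.png",np.vstack([a2,cv2.resize(b,(480,525))[:400]]))
hsv=cv2.cvtColor(t["pixels"],cv2.COLOR_RGB2HSV)
for n,lo,hi in(("blue",(110,120,40),(130,255,255)),("green",(50,120,40),(75,255,255))):
    m=cv2.inRange(hsv,lo,hi); cs,_=cv2.findContours(m,0,2); c=max(cs,key=cv2.contourArea)
    q=[plane(t,p,.008)[:2] for p in cv2.boxPoints(cv2.minAreaRect(c))]
    q=np.array(q); print(n,q.mean(0).round(4),[np.linalg.norm(q[i]-q[i-1]).round(4) for i in range(2)],(q-q.mean(0)).round(3).tolist())
    x,y,w,h=cv2.boundingRect(c); 
    sub=t["pixels"][y:y+h,x:x+w].astype(int); 
    for rn,mm in (("yellow",(sub[...,0]>sub[...,2]+40)&(sub[...,0]>80)),("white",(sub.min(2)>75)&(sub.max(2)-sub.min(2)<60))):
        k=cv2.morphologyEx(mm.astype(np.uint8),cv2.MORPH_CLOSE,np.ones((3,3)))
        cs,_=cv2.findContours(k,0,2)
        if cs:
            c2=max(cs,key=cv2.contourArea); e=cv2.minEnclosingCircle(c2); print(rn,e,plane(t,(e[0][0]+x,e[0][1]+y),.011).round(4))
sat=cv2.inRange(hsv,(8,70,60),(25,255,255)); sat[:125]=0
n,l,st,ce=cv2.connectedComponentsWithStats(sat)
for i in range(1,n):
    if st[i,4]>15: print("gold",st[i],ce[i].round(1))
E
```

```text
blue [0.45   0.3192] [np.float64(0.0872), np.float64(0.1661)] [[0.03, 0.089], [0.056, -0.075], [-0.03, -0.089], [-0.056, 0.074]]
yellow ((59.0, 33.5), 2.061652660369873) [0.4317 0.2756 0.011 ]
white ((55.0, 46.0), 24.33115005493164) [0.4045 0.2845 0.011 ]
green [0.4505 0.1246] [np.float64(0.1641), np.float64(0.0861)] [[-0.04, 0.084], [0.046, 0.081], [0.04, -0.085], [-0.046, -0.08]]
yellow ((65.0, 12.5), 1.8028756380081177) [0.4655 0.0634 0.011 ]
gold [371 143  11  11  97] [376.1 148.3]
gold [407 158  11  11  86] [411.7 162.8]
gold [330 162  19  18 234] [339.2 170. ]
gold [256 171  20  18 258] [265.4 179.1]
gold [613 186  27  38 399] [628.1 205. ]
gold [197 211  21  21 275] [206.8 219.9]
gold [298 221  26  25 146] [310.6 233. ]
```

View pics/c1.png

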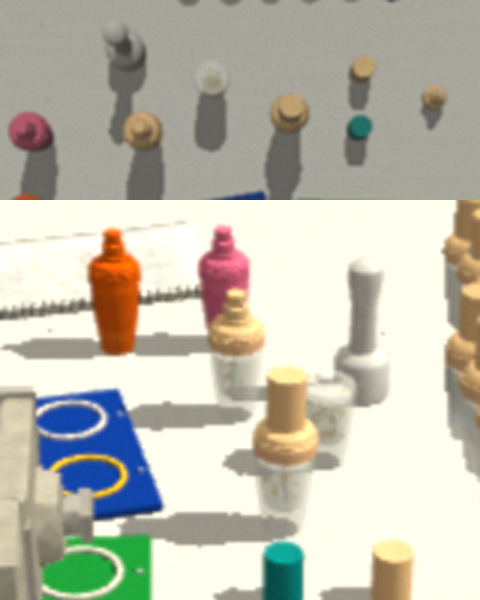

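The crop confirms it. The bottle with the plain tall cylinder (top 340,171) is capped_bottle and the gold stepped one (266,179) is pump_bottle. The gold cylinder (376,149) is the overcap and the stepped one (412,163) is the pump head. Next I'll cross-check positions in the side view.

Run:
```python
from h import *
t=r.read_camera("top");s=r.read_camera("side")
P={"capped":(339.5,171,.070),"pump":(266,180,.067),"overcap":(376.5,148.5,.036),"head":(412.5,163.5,.012)}
top={"capped":.114,"pump":.101,"overcap":.036,"head":.037}
for n,(u,v,z) in P.items():
    w=plane(t,(u,v),z); print(n,w.round(4),"reach",np.hypot(*w[:2]).round(3),"side base",proj(s,[*w[:2],0]).round(1),"side top",proj(s,[*w[:2],top[n]]).round(1),"top-px of top",proj(t,[*w[:2],top[n]]).round(1))
hs=cv2.cvtColor(s["pixels"],cv2.COLOR_RGB2HSV); m=cv2.inRange(hs,(8,70,60),(25,255,255)); m[:,:290]=0;m[:,380:]=0
n,l,st,ce=cv2.connectedComponentsWithStats(m)
for i in range(1,n):
    if st[i,4]>30: print("side gold",st[i],ce[i].round(1))
for n,p in {"bw":(.4436,.3597),"by":(.4564,.2787),"gw":(.4519,.1656),"gy":(.4491,.0836)}.items(): print(n,proj(t,[*p,.011]).round(1),proj(s,[*p,.011]).round(1))
# ring centres measured in side view (green/blue): yellow
ym=cv2.inRange(hs,(20,120,100),(32,255,255)); cs,_=cv2.findContours(ym,0,2)
for c in cs:
    if len(c)>8 and cv2.contourArea(c)>80: e=cv2.fitEllipse(c); print("ring side",np.round(e[0],1),plane(s,e[0],.011).round(4))
M=R.from_rotvec(r.state()["tool_rot"]).as_matrix(); print(M.round(3))
print(goto(.5285,.219,.20))
```

```text
capped [0.5855 0.2162 0.07  ] reach 0.624 side base [328.6 224.2] side top [329.2 173. ] top-px of top [340.4 167.6]
pump [0.5677 0.3707 0.067 ] reach 0.678 side base [313.3 186.6] side top [313.  145.3] top-px of top [263.9 177.7]
overcap [0.6402 0.1331 0.036 ] reach 0.654 side base [363.1 247.6] side top [364.  231.3] top-px of top [376.5 148.5]
head [0.6107 0.05   0.012 ] reach 0.613 side base [354.1 277.6] side top [354.8 260.1] top-px of top [414.9 161.5]
side gold [304 144  19  23 291] [313.2 157.1]
side gold [320 170  21  34 515] [330.  188.2]
side gold [358 228  15  24 285] [365.2 239.3]
side gold [348 261  16  21 249] [355.5 272.3]
bw [273.8 239.3] [257.2 187.2]
by [310.6 233.2] [262.8 206.2]
gw [361.9 235. ] [260.  237.9]
gy [399. 236.] [257.8 265.5]
[[-0.938  0.346 -0.   ]
 [ 0.346  0.938 -0.   ]
 [ 0.    -0.    -1.   ]]
[-14.01  -4.56   0.71]
```

Both views agree within about 3 mm, and the ring projections match too. I'll align the tool with the world axes and then travel over the capped bottle.

```bash
python3 -m crank '[[[0,0,0],[0,0,-0.785]],[[0,0,0],[0,0,-0.785]],[[0,0,0],[0,0,-0.785]],[[-0.96,-0.65,0],[0,0,0]],[[-0.96,-0.65,0],[0,0,0]],[[-0.96,-0.65,0],[0,0,0]],[[-0.96,-0.65,0],[0,0,0]],[[-0.96,-0.65,0],[0,0,0]],[[-0.96,-0.65,0],[0,0,0]],[[-0.96,-0.65,0],[0,0,0]],[[-0.96,-0.65,0],[0,0,0]],[[-0.96,-0.65,0],[0,0,0]],[[-0.96,-0.65,0],[0,0,0]],[[-0.96,-0.65,0],[0,0,0]],[[-0.96,-0.65,0],[0,0,0]],[[-0.96,-0.65,0],[0,0,0]],[[-0.96,-0.65,0],[0,0,0]],[[0,0,0],[0,0,0]],[[0,0,0],[0,0,0]]]' 0.6 15
python3 -c "
from h import *
print(goto(.5865,.2165,.101)); print(R.from_rotvec(r.state()['tool_rot']).as_matrix().round(3))"
```

```text
clock: 2.2
tool_pos: [0.5847, 0.2194, 0.2208]
tool_rot: [-0.002, -3.14, -0.0]
contact_force: [0.1, -0.3, -0.0]
finger_gap: 0.0548
grip_force: 0.0
[-0.06 -0.1   3.99]
[[-1.     0.001 -0.001]
 [ 0.001  1.     0.   ]
 [ 0.001  0.    -1.   ]]
```

Now descend to z = 0.101, close, and lift 60 mm.

```bash
python3 -m crank '[[[-0.06,-0.1,0.8],[0,0,0]],[[0,0,0.8],[0,0,0]],[[0,0,0.8],[0,0,0]],[[0,0,0.8],[0,0,0]],[[0,0,0.79],[0,0,0]],[[0,0,0],[0,0,0]],[[0,0,0],[0,0,0]]]' 0.6 15
python3 -m crank '[[[0,0,0],[0,0,0]],[[0,0,0],[0,0,0]],[[0,0,0],[0,0,0]],[[0,0,0],[0,0,0]],[[0,0,0],[0,0,0]],[[0,0,0],[0,0,0]],[[0,0,0],[0,0,0]],[[0,0,0],[0,0,0]]]' 0 15
python3 -m crank '[[[0,0,-0.5],[0,0,0]],[[0,0,-0.5],[0,0,0]],[[0,0,-0.5],[0,0,0]],[[0,0,-0.5],[0,0,0]],[[0,0,0],[0,0,0]]]'
python3 -c "
from h import *
print(goto(.4436,.3597)); s=r.read_camera('side')['pixels'];t=r.read_camera('top')['pixels']
cv2.imwrite('pics/a1.png',np.clip(np.hstack([s[60:310,180:480],t[80:330,180:480]])[:,:,::-1]*1.6,0,255))"
```

```text
clock: 2.9
tool_pos: [0.5859, 0.2177, 0.1023]
tool_rot: [0.003, -3.141, -0.0]
contact_force: [0.6, 0.4, -0.2]
finger_gap: 0.0549
grip_force: 0.0
clock: 3.7
tool_pos: [0.5868, 0.2169, 0.1021]
tool_rot: [-0.001, 3.141, 0.0]
contact_force: [-0.1, -0.7, 3.7]
finger_gap: 0.0234
grip_force: 15.0
clock: 4.2
tool_pos: [0.5874, 0.2171, 0.1634]
tool_rot: [-0.001, 3.138, 0.001]
contact_force: [0.4, -0.1, -1.4]
finger_gap: 0.0235
grip_force: 15.0
[ 4.79  4.75 -0.01][ WARN:0@1.198] global loadsave.cpp:1063 imwrite_ Unsupported depth image for selected encoder is fallbacked to CV_8U.
```

View pics/a1.png

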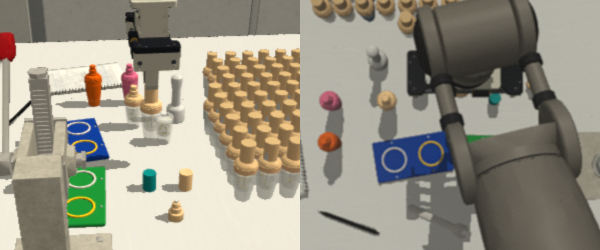

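The side view shows the capped bottle hanging upright in the gripper, with the neighbours undisturbed. Now to the blue white ring.

```bash
python3 -m crank '[[[0.6,0.6,0],[0,0,0]],[[0.6,0.6,0],[0,0,0]],[[0.6,0.6,0],[0,0,0]],[[0.6,0.6,0],[0,0,0]],[[0.6,0.6,0],[0,0,0]],[[0.6,0.6,0],[0,0,0]],[[0.6,0.6,0],[0,0,0]],[[0.59,0.55,0],[0,0,0]],[[0,0,0],[0,0,0]],[[0,0,0],[0,0,0]],[[0,0,0],[0,0,0]]]'
python3 -c "
from h import *
print(goto(.4436,.3597,.112))"
```

```text
clock: 5.4
tool_pos: [0.4431, 0.3586, 0.1611]
tool_rot: [-0.0, -3.141, 0.001]
contact_force: [-0.0, 0.0, -0.7]
finger_gap: 0.0236
grip_force: 15.0
[-0.02  0.04  1.64]
```

```bash
python3 -m crank '[[[-0.02,0.04,0.5],[0,0,0]],[[0,0,0.5],[0,0,0]],[[0,0,0.35],[0,0,0]],[[0,0,0.2],[0,0,0]],[[0,0,0.08],[0,0,0]],[[0,0,0],[0,0,0]],[[0,0,0],[0,0,0]]]'
```

```text
clock: 6.1
tool_pos: [0.4437, 0.3607, 0.1134]
tool_rot: [-0.001, 3.141, 0.001]
contact_force: [-1.4, 0.1, -1.8]
finger_gap: 0.0235
grip_force: 15.0
```

```bash
python3 -m crank '[[[0,0,0.06],[0,0,0]],[[0,0,0],[0,0,0]],[[0,0,0],[0,0,0]],[[0,0,0],[0,0,0]]]'
python3 -m crank '[[[0,0,0],[0,0,0]],[[0,0,0],[0,0,0]],[[0,0,0],[0,0,0]],[[0,0,0],[0,0,0]],[[0,0,0],[0,0,0]]]' 0.6
python3 -m crank '[[[0,0,-0.5],[0,0,0]],[[0,0,-0.8],[0,0,0]],[[0,0,-0.9],[0,0,0]],[[0,0,-0.9],[0,0,0]],[[0,0,0],[0,0,0]],[[0,0,0],[0,0,0]]]'
python3 -c "
from h import *
print(goto(.568,.371,.22))"
```

```text
clock: 6.5
tool_pos: [0.4434, 0.3606, 0.1112]
tool_rot: [-0.001, 3.141, 0.0]
contact_force: [-0.3, 0.5, -0.9]
finger_gap: 0.0237
grip_force: 15.0
clock: 7.0
tool_pos: [0.4434, 0.3605, 0.1111]
tool_rot: [-0.001, 3.142, 0.0]
contact_force: [-0.1, 0.4, 0.1]
finger_gap: 0.0544
grip_force: 0.0
clock: 7.6
tool_pos: [0.4434, 0.3605, 0.2042]
tool_rot: [-0.001, 3.141, 0.001]
contact_force: [-0.2, 0.1, -0.9]
finger_gap: 0.0548
grip_force: 0.0
[-4.15  0.35 -0.52]
```

```bash
python3 -m crank '[[[-0.8,0.09,0],[0,0,0]],[[-0.8,0.09,0],[0,0,0]],[[-0.8,0.09,0],[0,0,0]],[[-0.8,0.08,0],[0,0,0]],[[-0.95,0,0],[0,0,0]],[[0,0,0],[0,0,0]],[[0,0,0],[0,0,0]],[[0,0,0],[0,0,0]]]' 0.75
python3 -c "
from h import *
print(goto(.568,.371,.066))"
```

```text
clock: 8.4
tool_pos: [0.5667, 0.371, 0.2031]
tool_rot: [0.001, -3.139, 0.001]
contact_force: [-0.3, -1.5, 0.9]
finger_gap: 0.0686
grip_force: 0.0
[-0.05  0.    4.57]
```

```bash
python3 -m crank '[[[-0.05,0,0.8],[0,0,0]],[[0,0,0.8],[0,0,0]],[[0,0,0.8],[0,0,0]],[[0,0,0.8],[0,0,0]],[[0,0,0.8],[0,0,0]],[[0,0,0.57],[0,0,0]],[[0,0,0],[0,0,0]],[[0,0,0],[0,0,0]],[[0,0,0],[0,0,0]]]'
python3 -m crank '[[[0,0,0],[0,0,0]],[[0,0,0],[0,0,0]],[[0,0,0],[0,0,0]],[[0,0,0],[0,0,0]],[[0,0,0],[0,0,0]],[[0,0,0],[0,0,0]],[[0,0,0],[0,0,0]]]' 0 15
python3 -m crank '[[[0,0,-0.5],[0,0,0]],[[0,0,-0.8],[0,0,0]],[[0,0,-0.8],[0,0,0]],[[0,0,-0.8],[0,0,0]],[[0,0,-0.8],[0,0,0]],[[0,0,0],[0,0,0]],[[0,0,0],[0,0,0]]]'
python3 -c "
from h import *
print(goto(.4519,.1656)); s=r.read_camera('side')['pixels'];t=r.read_camera('top')['pixels']
cv2.imwrite('pics/a2.png',np.clip(np.hstack([s[60:310,180:480],t[80:330,180:480]])[:,:,::-1]*1.6,0,255).astype('uint8'))"
```

```text
clock: 9.3
tool_pos: [0.5698, 0.3716, 0.0686]
tool_rot: [-0.001, 3.139, 0.002]
contact_force: [-0.1, 1.0, 0.7]
finger_gap: 0.0689
grip_force: 0.0
clock: 10.0
tool_pos: [0.5694, 0.3712, 0.067]
tool_rot: [-0.001, 3.141, 0.0]
contact_force: [0.2, -0.4, -0.9]
finger_gap: 0.0353
grip_force: 13.8
clock: 10.7
tool_pos: [0.5694, 0.3711, 0.1786]
tool_rot: [-0.001, 3.141, 0.001]
contact_force: [-0.1, 1.0, -0.9]
finger_gap: 0.0354
grip_force: 13.8
[ 3.92 -6.85 -0.01]
```

View pics/a2.png

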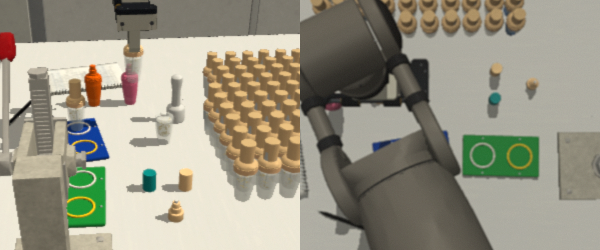

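The pump bottle is lifted, and the capped bottle stands in the blue ring at about (75,100) in the left half. The 35 mm gap is less than the collar's 41 mm, so I'll look closer.

```bash
python3 -c "
from h import *
c=r.read_camera('side');s=c['pixels'];p=r.state()['tool_pos'];print(proj(c,p),proj(c,p-[0,0,.067]),proj(c,p+[0,0,.034]))
cv2.imwrite('pics/a3.png',cv2.resize(np.clip(s[40:150,260:380,::-1]*1.6,0,255).astype('uint8'),None,fx=5,fy=5,interpolation=cv2.INTER_CUBIC))"
```

```text
[313.19770946 111.85850342] [313.41213669 141.70594422] [313.08347208  95.95710263]
```

View pics/a3.png

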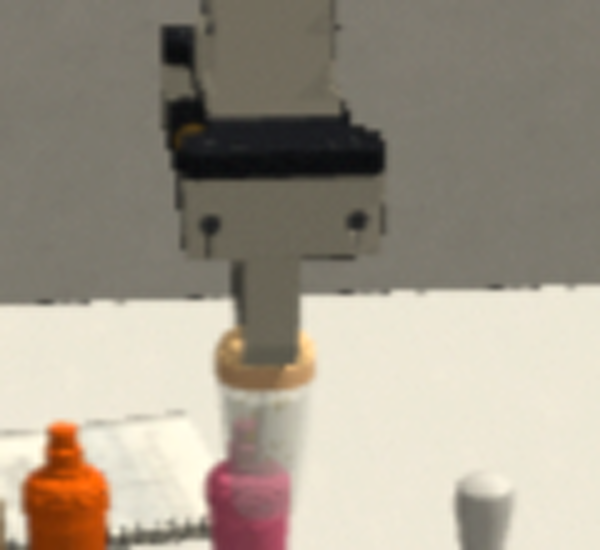

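The bottle hangs upright with its foot where I expected it (row 142). The fingertips only reach the upper shoulder of the collar, at row 112, which is higher than the stated tip geometry. I'll set it back down and regrip 9 mm lower.

```bash
python3 -m crank '[[[0,0,0.8],[0,0,0]],[[0,0,0.8],[0,0,0]],[[0,0,0.8],[0,0,0]],[[0,0,0.8],[0,0,0]],[[0,0,0.45],[0,0,0]],[[0,0,0.03],[0,0,0]],[[0,0,0],[0,0,0]],[[0,0,0],[0,0,0]],[[0,0,0],[0,0,0]]]'
python3 -m crank '[[[0,0,0],[0,0,0]],[[0,0,0],[0,0,0]],[[0,0,0],[0,0,0]],[[0,0,0],[0,0,0]],[[0,0,0],[0,0,0]]]' 0.75
python3 -m crank '[[[0,0,0.15],[0,0,0]],[[0,0,0.15],[0,0,0]],[[0,0,0],[0,0,0]],[[0,0,0],[0,0,0]]]'
python3 -m crank '[[[0,0,0],[0,0,0]],[[0,0,0],[0,0,0]],[[0,0,0],[0,0,0]],[[0,0,0],[0,0,0]],[[0,0,0],[0,0,0]],[[0,0,0],[0,0,0]],[[0,0,0],[0,0,0]]]' 0 15
```

```text
clock: 11.75
tool_pos: [0.5696, 0.3712, 0.0681]
tool_rot: [-0.001, 3.141, 0.001]
contact_force: [1.1, -0.2, -0.6]
finger_gap: 0.0369
grip_force: 14.8
clock: 12.25
tool_pos: [0.5694, 0.3711, 0.0676]
tool_rot: [-0.001, 3.141, 0.0]
contact_force: [-1.7, 0.3, -0.7]
finger_gap: 0.0679
grip_force: 0.0
clock: 12.65
tool_pos: [0.5692, 0.371, 0.0581]
tool_rot: [0.001, -3.141, 0.0]
contact_force: [-0.1, -0.1, -0.1]
finger_gap: 0.069
grip_force: 0.0
clock: 13.35
tool_pos: [0.5694, 0.3711, 0.0586]
tool_rot: [-0.001, 3.141, 0.0]
contact_force: [-0.7, 0.6, -0.2]
finger_gap: 0.0381
grip_force: 14.9
```

```bash
python3 -c "
from h import *
s=r.read_camera('side');t=s['pixels']
cv2.imwrite('pics/a4.png',cv2.resize(np.clip(t[80:200,250:370,::-1]*1.6,0,255).astype('uint8'),None,fx=5,fy=5,interpolation=cv2.INTER_CUBIC))
p=r.state()['tool_pos']
for d in ([0,0,0],[0,-.019,-.019],[0,-.038,-.019],[0,-.095,.047]): print(d,proj(s,p+d).round(1))
for y,z in((0,0),(-.0205,.061),(-.0205,.070),(-.007,.101)): print('bottle',y,z,proj(s,[.5694,.3711+y,z]).round(1))
"
```

```text
[0, 0, 0] [313.9 163. ]
[0, -0.019, -0.019] [314.7 174.8]
[0, -0.038, -0.019] [315.4 178.9]
[0, -0.095, 0.047] [317.7 163. ]
bottle 0 0 [314.1 186.5]
bottle -0.0205 0.061 [314.7 166.3]
bottle -0.0205 0.07 [314.6 162.5]
bottle -0.007 0.101 [314.  146.6]
```

View pics/a4.png

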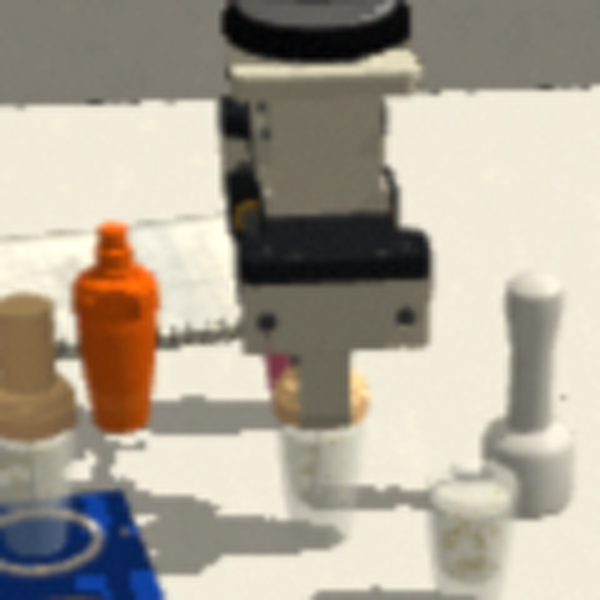

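The picture shows the fingertips at row 165.6 and the body's bottom edge at row 150. Both are about 13 px (roughly 30 mm) higher than the TCP reading implies, so the fingers only reach the top of the collar at about z = 0.07. I'll reopen and go 13 mm lower in small steps while watching the force.

```bash
python3 -m crank '[[[0,0,0],[0,0,0]],[[0,0,0],[0,0,0]],[[0,0,0],[0,0,0]],[[0,0,0],[0,0,0]]]' 0.75
python3 -m crank '[[[0,0,0.1],[0,0,0]],[[0,0,0.1],[0,0,0]],[[0,0,0],[0,0,0]],[[0,0,0],[0,0,0]]]'
python3 -m crank '[[[0,0,0.1],[0,0,0]],[[0,0,0.1],[0,0,0]],[[0,0,0],[0,0,0]],[[0,0,0],[0,0,0]]]'
python3 -m crank '[[[0,0,0],[0,0,0]],[[0,0,0],[0,0,0]],[[0,0,0],[0,0,0]],[[0,0,0],[0,0,0]],[[0,0,0],[0,0,0]],[[0,0,0],[0,0,0]],[[0,0,0],[0,0,0]]]' 0 15
```

```text
clock: 13.8
tool_pos: [0.5693, 0.371, 0.0585]
tool_rot: [0.001, -3.142, -0.0]
contact_force: [1.0, -0.5, -0.1]
finger_gap: 0.0655
grip_force: 0.0
clock: 14.2
tool_pos: [0.5692, 0.371, 0.0523]
tool_rot: [0.001, -3.141, 0.0]
contact_force: [0.4, 0.5, 1.0]
finger_gap: 0.069
grip_force: 0.0
clock: 14.6
tool_pos: [0.5693, 0.371, 0.0464]
tool_rot: [0.001, -3.141, 0.0]
contact_force: [-0.3, -0.6, -0.3]
finger_gap: 0.069
grip_force: 0.0
clock: 15.3
tool_pos: [0.5694, 0.3711, 0.0466]
tool_rot: [-0.001, 3.141, 0.0]
contact_force: [0.1, -0.1, 0.1]
finger_gap: 0.0388
grip_force: 15.0
```

The grip is solid (38.8 mm gap, 15 N). Lift and move to the green white ring.

```bash
python3 -m crank '[[[0,0,-0.5],[0,0,0]],[[0,0,-0.8],[0,0,0]],[[0,0,-0.8],[0,0,0]],[[0,0,-0.9],[0,0,0]],[[0.4,-0.7,0],[0,0,0]],[[0.4,-0.7,0],[0,0,0]],[[0.4,-0.7,0],[0,0,0]],[[0.4,-0.7,0],[0,0,0]],[[0.4,-0.7,0],[0,0,0]],[[0.4,-0.7,0],[0,0,0]],[[0.4,-0.7,0],[0,0,0]],[[0.4,-0.7,0],[0,0,0]],[[0.4,-0.7,0],[0,0,0]],[[0.3,-0.5,0],[0,0,0]],[[0,0,0],[0,0,0]],[[0,0,0],[0,0,0]],[[0,0,0],[0,0,0]]]'
python3 -c "
from h import *
print(goto(.4519,.1656,.0556)); s=r.read_camera('side')['pixels']
cv2.imwrite('pics/a5.png',cv2.resize(np.clip(s[60:310,180:380,::-1]*1.6,0,255).astype('uint8'),None,fx=2.3,fy=2.3))"
```

```text
clock: 17.0
tool_pos: [0.4532, 0.1676, 0.1371]
tool_rot: [-0.001, 3.14, 0.001]
contact_force: [0.2, 0.5, -0.5]
finger_gap: 0.0389
grip_force: 15.0
[ 0.05 -0.07  2.72]
```

View pics/a5.png

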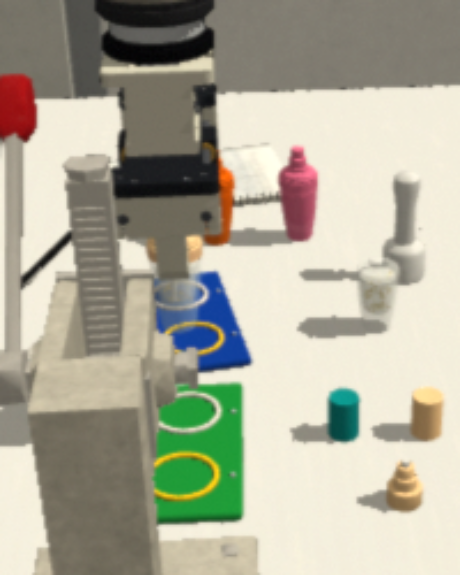

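The pump bottle is held (glass at about (180,290)) and lines up over the tray area. The capped bottle is hidden behind the gripper. Lowering now.

```bash
python3 -m crank '[[[0.05,-0.07,0.6],[0,0,0]],[[0,0,0.6],[0,0,0]],[[0,0,0.6],[0,0,0]],[[0,0,0.4],[0,0,0]],[[0,0,0.3],[0,0,0]],[[0,0,0.12],[0,0,0]],[[0,0,0],[0,0,0]],[[0,0,0],[0,0,0]],[[0,0,0],[0,0,0]]]'
python3 -c "
from h import *
print(goto(.4519,.1656,.0556))"
```

```text
clock: 17.95
tool_pos: [0.4514, 0.165, 0.0585]
tool_rot: [-0.001, 3.14, 0.0]
contact_force: [-0.1, 0.7, -0.6]
finger_gap: 0.0385
grip_force: 15.0
[-0.02  0.02  0.1 ]
```

```bash
python3 -m crank '[[[0,0,0.1],[0,0,0]],[[0,0,0],[0,0,0]],[[0,0,0],[0,0,0]],[[0,0,0],[0,0,0]]]'
python3 -m crank '[[[0,0,0],[0,0,0]],[[0,0,0],[0,0,0]],[[0,0,0],[0,0,0]],[[0,0,0],[0,0,0]],[[0,0,0],[0,0,0]]]' 0.75
python3 -m crank '[[[0,0,-0.5],[0,0,0]],[[0,0,-0.9],[0,0,0]],[[0,0,-0.9],[0,0,0]],[[0,0,-0.9],[0,0,0]],[[0,0,-0.9],[0,0,0]],[[0,0,0],[0,0,0]],[[0,0,0],[0,0,0]]]' 0.45
python3 -c "
from h import *
print(goto(.6415,.133))"
```

```text
clock: 18.35
tool_pos: [0.451, 0.1649, 0.055]
tool_rot: [-0.001, 3.141, 0.0]
contact_force: [-0.5, -0.2, -0.2]
finger_gap: 0.0388
grip_force: 15.0
clock: 18.85
tool_pos: [0.451, 0.1649, 0.055]
tool_rot: [-0.001, 3.141, 0.0]
contact_force: [0.5, 0.3, -0.5]
finger_gap: 0.0676
grip_force: 0.0
clock: 19.55
tool_pos: [0.4509, 0.1649, 0.1781]
tool_rot: [-0.001, 3.141, 0.0]
contact_force: [0.1, -0.0, 0.8]
finger_gap: 0.0411
grip_force: 0.0
[-6.35 -1.07  0.01]
```

Now to the overcap, going down to z = 0.03 first. Its tip clearance needs a check.

```bash
python3 -m crank '[[[-0.8,-0.13,0],[0,0,0]],[[-0.8,-0.13,0],[0,0,0]],[[-0.8,-0.13,0],[0,0,0]],[[-0.8,-0.13,0],[0,0,0]],[[-0.8,-0.13,0],[0,0,0]],[[-0.8,-0.14,0],[0,0,0]],[[-0.8,-0.14,0],[0,0,0]],[[-0.75,-0.14,0],[0,0,0]],[[0,0,0],[0,0,0]],[[0,0,0],[0,0,0]],[[0,0,0],[0,0,0]]]' 0.45
python3 -c "
from h import *
print(goto(.6415,.133,.03))
s=r.read_camera('side');p=r.state()['tool_pos']
for d in ([0,0,0],[0,-.020,-.019],[0,-.039,-.019],[0,-.095,.047]): print(d,proj(s,p+d).round(1))
cv2.imwrite('pics/a6.png',cv2.resize(np.clip(s['pixels'][100:300,200:440,::-1]*1.6,0,255).astype('uint8'),None,fx=3,fy=3,interpolation=cv2.INTER_CUBIC))"
```

```text
clock: 20.65
tool_pos: [0.6403, 0.1332, 0.177]
tool_rot: [0.001, -3.139, -0.0]
contact_force: [-0.5, -1.0, 0.2]
finger_gap: 0.0412
grip_force: 0.0
[-0.05 -0.01  4.9 ]
[0, 0, 0] [367.8 160.7]
[0, -0.02, -0.019] [369.4 176.4]
[0, -0.039, -0.019] [371.5 182. ]
[0, -0.095, 0.047] [380.9 160.4]
```

View pics/a6.png

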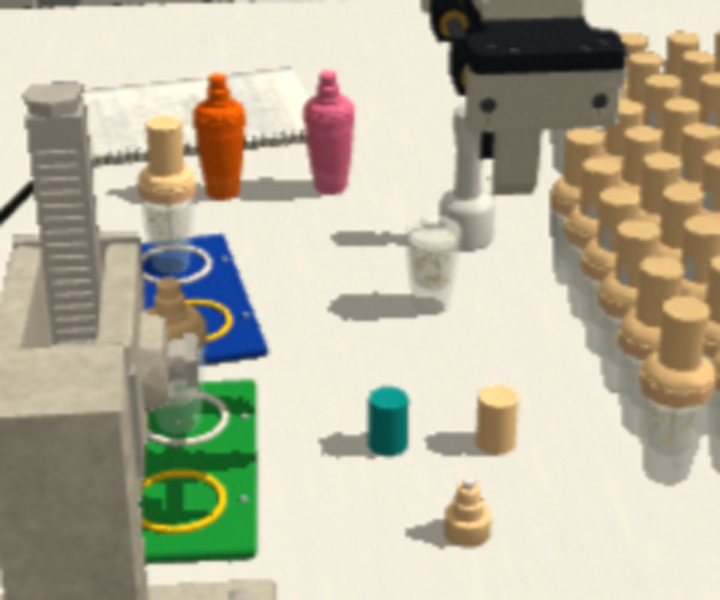

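The side view shows the capped bottle in the blue white ring at about (165,250) and the pump bottle in the green white ring at about (180,420), both upright. The finger tips project at about TCP +5 mm. Now descend on the overcap in guarded steps.

```bash
python3 -m crank '[[[-0.05,0,0.9],[0,0,0]],[[0,0,0.9],[0,0,0]],[[0,0,0.9],[0,0,0]],[[0,0,0.9],[0,0,0]],[[0,0,0.9],[0,0,0]],[[0,0,0.3],[0,0,0]],[[0,0,0],[0,0,0]],[[0,0,0],[0,0,0]]]'
python3 -m crank '[[[0,0,0.2],[0,0,0]],[[0,0,0.2],[0,0,0]],[[0,0,0],[0,0,0]],[[0,0,0],[0,0,0]]]'
python3 -c "
from h import *
s=r.read_camera('side');p=r.state()['tool_pos']
for d in ([0,0,0],[0,-.020,0],[0,.02,0]): print(d,proj(s,p+d).round(1))
cv2.imwrite('pics/a7.png',cv2.resize(np.clip(s['pixels'][180:280,320:440,::-1]*1.6,0,255).astype('uint8'),None,fx=5,fy=5,interpolation=cv2.INTER_CUBIC))"
```

```text
clock: 21.5
tool_pos: [0.6436, 0.1331, 0.0354]
tool_rot: [-0.001, 3.14, 0.0]
contact_force: [0.8, 0.0, 0.4]
finger_gap: 0.0411
grip_force: 0.0
clock: 21.9
tool_pos: [0.6429, 0.1329, 0.0219]
tool_rot: [0.001, -3.141, -0.0]
contact_force: [0.2, -0.5, 0.0]
finger_gap: 0.0414
grip_force: 0.0
[0, 0, 0] [365.2 237.7]
[0, -0.02, 0] [367.1 244.1]
[0, 0.02, 0] [363.4 231.5]
```

View pics/a7.png

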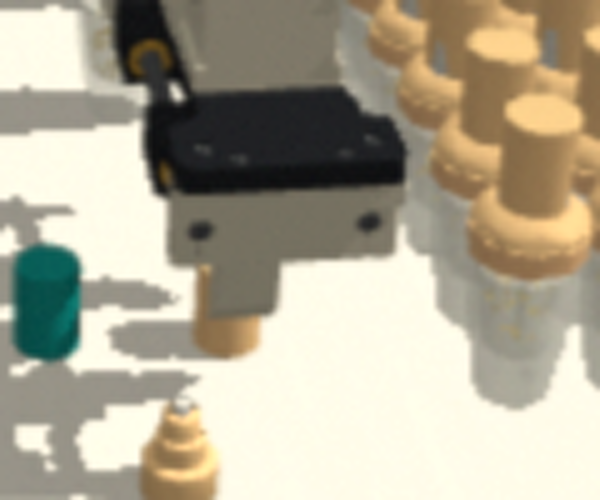

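The near finger tip (row 243) is level with the TCP, within 2 mm, and the cap at (365,240) sits between the fingers. Go 11 mm lower, shift 1.5 mm toward −x, and grip.

```bash
python3 -m crank '[[[0.05,0,0.2],[0,0,0]],[[0,0,0.17],[0,0,0]],[[0,0,0],[0,0,0]],[[0,0,0],[0,0,0]]]'
python3 -m crank '[[[0,0,0],[0,0,0]],[[0,0,0],[0,0,0]],[[0,0,0],[0,0,0]],[[0,0,0],[0,0,0]],[[0,0,0],[0,0,0]]]' 0 8
python3 -m crank '[[[0,0,-0.5],[0,0,0]],[[0,0,-0.8],[0,0,0]],[[0,0,-0.9],[0,0,0]],[[0,0,-0.9],[0,0,0]],[[0,0,-0.9],[0,0,0]],[[0,0,0],[0,0,0]],[[0,0,0],[0,0,0]]]'
```

```text
clock: 22.35
tool_pos: [0.6413, 0.1329, 0.0105]
tool_rot: [0.001, -3.141, -0.0]
contact_force: [0.6, 0.3, 0.3]
finger_gap: 0.0411
grip_force: 0.0
clock: 22.85
tool_pos: [0.6416, 0.1329, 0.011]
tool_rot: [-0.001, 3.141, 0.0]
contact_force: [0.3, 0.6, 0.7]
finger_gap: 0.0237
grip_force: 8.0
clock: 23.55
tool_pos: [0.6417, 0.1329, 0.132]
tool_rot: [-0.001, 3.14, 0.0]
contact_force: [0.5, -0.1, -0.6]
finger_gap: 0.0242
grip_force: 8.0
```

```bash
python3 -m crank '[[[0.8,-0.2,0],[0,0,0]],[[0.8,-0.2,0],[0,0,0]],[[0.8,-0.2,0],[0,0,0]],[[0.8,-0.2,0],[0,0,0]],[[0.8,-0.2,0],[0,0,0]],[[0.8,-0.2,0],[0,0,0]],[[0.8,-0.22,0],[0,0,0]],[[0.82,-0.22,0],[0,0,0]],[[0,0,0],[0,0,0]],[[0,0,0],[0,0,0]]]'
python3 -c "
from h import *
print(r.state()['joint_pos'].round(2))"
```

```text
clock: 24.55
tool_pos: [0.4486, 0.0836, 0.1304]
tool_rot: [0.0, -3.141, -0.0]
contact_force: [1.0, -0.2, -0.4]
finger_gap: 0.0243
grip_force: 8.0
[ 0.02  0.32  1.84  0.    0.98 -1.56]
```

```bash
python3 -m crank '[[[0,0,0],[0,0,0.952]],[[0,0,0],[0,0,0.952]],[[0,0,0],[0,0,0.952]],[[0,0,0],[0,0,0.952]],[[0,0,0],[0,0,0.952]],[[0,0,0],[0,0,0.952]],[[0,0,0],[0,0,0.952]],[[0,0,0],[0,0,0.952]],[[0,0,0],[0,0,0.952]],[[0,0,0],[0,0,0.952]],[[0,0,0],[0,0,0.952]],[[0,0,0],[0,0,0]],[[0,0,0],[0,0,0]]]'
python3 -c "
from h import *
s=r.state();print(s['joint_pos'].round(2),R.from_rotvec(s['tool_rot']).as_matrix().round(3).tolist(),goto(.4491,.0836,.0200))"
```

```text
clock: 25.85
tool_pos: [0.4493, 0.0837, 0.1305]
tool_rot: [-2.216, -2.226, 0.0]
contact_force: [-0.4, 1.1, -0.8]
finger_gap: 0.0241
grip_force: 8.0
[0.02 0.32 1.84 0.   0.98 0.01] [[-0.004, 1.0, -0.0], [1.0, 0.004, 0.0], [0.0, -0.0, -1.0]] [-0.   -0.01  3.68]
```

```bash
python3 -m crank '[[[0,0,0.8],[0,0,0]],[[0,0,0.8],[0,0,0]],[[0,0,0.8],[0,0,0]],[[0,0,0.6],[0,0,0]],[[0,0,0.4],[0,0,0]],[[0,0,0.2],[0,0,0]],[[0,0,0.07],[0,0,0]],[[0,0,0],[0,0,0]],[[0,0,0],[0,0,0]],[[0,0,0],[0,0,0]]]'
```

```text
clock: 26.85
tool_pos: [0.4493, 0.0837, 0.0213]
tool_rot: [2.22, 2.222, 0.002]
contact_force: [-0.0, 0.2, 0.6]
finger_gap: 0.0237
grip_force: 8.0
```

```bash
python3 -m crank '[[[0,0,0.04],[0,0,0]],[[0,0,0],[0,0,0]],[[0,0,0],[0,0,0]],[[0,0,0],[0,0,0]]]'
python3 -m crank '[[[0,0,0],[0,0,0]],[[0,0,0],[0,0,0]],[[0,0,0],[0,0,0]],[[0,0,0],[0,0,0]]]' 0.45
python3 -m crank '[[[0,0,-0.4],[0,0,0]],[[0,0,-0.8],[0,0,0]],[[0,0,-0.9],[0,0,0]],[[0,0,-0.9],[0,0,0]],[[0,0,-0.9],[0,0,0]],[[0,0,0],[0,0,-0.952]],[[0,0,0],[0,0,-0.952]],[[0,0,0],[0,0,-0.952]],[[0,0,0],[0,0,-0.952]],[[0,0,0],[0,0,-0.952]],[[0,0,0],[0,0,-0.952]],[[0,0,0],[0,0,-0.952]],[[0,0,0],[0,0,-0.952]],[[0,0,0],[0,0,-0.952]],[[0,0,0],[0,0,-0.952]],[[0,0,0],[0,0,-0.952]],[[0,0,0],[0,0,0]],[[0,0,0],[0,0,0]]]'
python3 -c "
from h import *
print(goto(.612,.0503,.035))"
```

```text
clock: 27.25
tool_pos: [0.4489, 0.0836, 0.0196]
tool_rot: [2.221, 2.222, 0.0]
contact_force: [-0.6, 0.0, 0.2]
finger_gap: 0.0247
grip_force: 8.0
clock: 27.65
tool_pos: [0.4489, 0.0836, 0.0195]
tool_rot: [-2.221, -2.222, -0.0]
contact_force: [0.8, -0.6, 0.1]
finger_gap: 0.041
grip_force: 0.0
clock: 29.45
tool_pos: [0.4488, 0.0836, 0.1365]
tool_rot: [-0.005, -3.142, -0.0]
contact_force: [-0.3, 0.0, 0.4]
finger_gap: 0.0414
grip_force: 0.0
[-5.44 -1.09  3.38]
```

Travel over the pump head and descend to z = 0.02.

```bash
python3 -m crank '[[[-0.8,-0.16,0],[0,0,0]],[[-0.8,-0.16,0],[0,0,0]],[[-0.8,-0.16,0],[0,0,0]],[[-0.8,-0.16,0],[0,0,0]],[[-0.8,-0.16,0],[0,0,0]],[[-0.8,-0.16,0],[0,0,0]],[[-0.64,-0.13,0],[0,0,0]],[[0,0,0],[0,0,0]],[[0,0,0],[0,0,0]],[[0,0,0.9],[0,0,0]],[[0,0,0.9],[0,0,0]],[[0,0,0.9],[0,0,0]],[[0,0,0.7],[0,0,0]],[[0,0,0.3],[0,0,0]],[[0,0,0],[0,0,0]],[[0,0,0],[0,0,0]],[[0,0,0],[0,0,0]]]' 0.45
python3 -c "
from h import *
print(goto(.612,.0503,.002))
s=r.read_camera('side');p=r.state()['tool_pos']
for d in ([0,0,0],[0,-.020,0],[0,.02,0]): print(d,proj(s,p+d).round(1))
a=cv2.resize(np.clip(s['pixels'][210:310,310:430,::-1]*1.6,0,255).astype('uint8'),None,fx=4,fy=4,interpolation=cv2.INTER_CUBIC)
b=cv2.resize(np.clip(s['pixels'][135:285,235:310,::-1]*1.6,0,255).astype('uint8'),(200,400))
cv2.imwrite('pics/a8.png',np.hstack([a,b]))"
```

```text
clock: 31.15
tool_pos: [0.6129, 0.0511, 0.027]
tool_rot: [-0.001, 3.139, -0.0]
contact_force: [-0.3, -0.4, -0.1]
finger_gap: 0.0413
grip_force: 0.0
[ 0.03 -0.02  0.83]
[0, 0, 0] [355.8 264.5]
[0, -0.02, 0] [357.7 272.1]
[0, 0.02, 0] [354.  257.2]
```

View pics/a8.png

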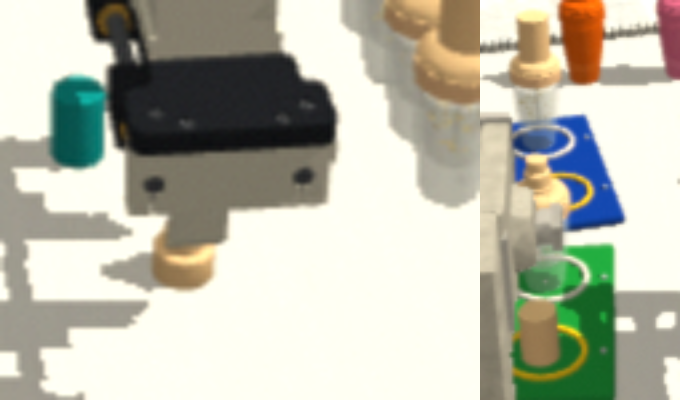

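The near finger tip (row 270.5) is about 3 mm above TCP height, and the pump head (col 356) is centred between the fingers. In the right-hand part, the overcap stands inside the green yellow ring. Descend in guarded steps and grip low.

```bash
python3 -m crank '[[[0.04,-0.02,0.3],[0,0,0]],[[0,0,0.25],[0,0,0]],[[0,0,0.1],[0,0,0]],[[0,0,0],[0,0,0]],[[0,0,0],[0,0,0]]]'
python3 -m crank '[[[0,0,0.1],[0,0,0]],[[0,0,0.06],[0,0,0]],[[0,0,0],[0,0,0]],[[0,0,0],[0,0,0]]]'
```

```text
clock: 31.7
tool_pos: [0.6109, 0.0504, 0.0058]
tool_rot: [0.001, -3.141, -0.0]
contact_force: [0.6, 0.2, 0.1]
finger_gap: 0.0413
grip_force: 0.0
clock: 32.1
tool_pos: [0.6109, 0.0504, 0.0012]
tool_rot: [-0.001, 3.142, 0.0]
contact_force: [-0.0, -0.1, -0.1]
finger_gap: 0.0414
grip_force: 0.0
```

```bash
python3 -m crank '[[[0,0,0],[0,0,0]],[[0,0,0],[0,0,0]],[[0,0,0],[0,0,0]],[[0,0,0],[0,0,0]],[[0,0,0],[0,0,0]]]' 0 8
python3 -m crank '[[[0,0,-0.4],[0,0,0]],[[0,0,-0.8],[0,0,0]],[[0,0,-0.9],[0,0,0]],[[0,0,-0.9],[0,0,0]],[[0,0,-0.9],[0,0,0]],[[0,0,-0.9],[0,0,0]],[[0,0,0],[0,0,0]],[[0,0,0],[0,0,0]]]'
python3 -c "
from h import *
print(goto(.4564,.2787))"
```

```text
clock: 32.6
tool_pos: [0.611, 0.0504, 0.0013]
tool_rot: [-0.001, 3.141, 0.0]
contact_force: [0.0, 0.3, 1.4]
finger_gap: 0.0249
grip_force: 8.0
clock: 33.4
tool_pos: [0.611, 0.0504, 0.1462]
tool_rot: [-0.001, 3.14, 0.0]
contact_force: [-0.6, -0.3, -0.3]
finger_gap: 0.025
grip_force: 8.0
[ 5.15  7.61 -0.01]
```

```bash
python3 -m crank '[[[0.5,0.75,0],[0,0,0]],[[0.5,0.75,0],[0,0,0]],[[0.5,0.75,0],[0,0,0]],[[0.5,0.75,0],[0,0,0]],[[0.5,0.75,0],[0,0,0]],[[0.5,0.75,0],[0,0,0]],[[0.5,0.75,0],[0,0,0]],[[0.5,0.75,0],[0,0,0]],[[0.5,0.75,0],[0,0,0]],[[0.65,0.86,0],[0,0,0]],[[0,0,0],[0,0,0]]]'
python3 -m crank '[[[0,0,0],[0,0,0.952]],[[0,0,0],[0,0,0.952]],[[0,0,0],[0,0,0.952]],[[0,0,0],[0,0,0.952]],[[0,0,0],[0,0,0.952]],[[0,0,0],[0,0,0.952]],[[0,0,0],[0,0,0.952]],[[0,0,0],[0,0,0.952]],[[0,0,0],[0,0,0.952]],[[0,0,0],[0,0,0.952]],[[0,0,0],[0,0,0.952]],[[0,0,0],[0,0,0]],[[0,0,0],[0,0,0]]]'
python3 -c "
from h import *
print(goto(.4564,.2787,.0105))"
```

```text
clock: 34.5
tool_pos: [0.4532, 0.2807, 0.144]
tool_rot: [0.006, -3.138, 0.0]
contact_force: [-0.2, -0.0, -1.0]
finger_gap: 0.0251
grip_force: 8.0
clock: 35.8
tool_pos: [0.4562, 0.2781, 0.1446]
tool_rot: [-2.217, -2.226, 0.002]
contact_force: [-0.3, -0.6, -0.0]
finger_gap: 0.0248
grip_force: 8.0
[0.02 0.01 4.47]
```

```bash
python3 -m crank '[[[0.02,0.02,0.8],[0,0,0]],[[0,0,0.8],[0,0,0]],[[0,0,0.8],[0,0,0]],[[0,0,0.8],[0,0,0]],[[0,0,0.6],[0,0,0]],[[0,0,0.4],[0,0,0]],[[0,0,0.15],[0,0,0]],[[0,0,0.05],[0,0,0]],[[0,0,0],[0,0,0]],[[0,0,0],[0,0,0]],[[0,0,0],[0,0,0]]]'
```

```text
clock: 36.9
tool_pos: [0.4573, 0.2794, 0.014]
tool_rot: [2.22, 2.222, 0.002]
contact_force: [0.2, -0.1, -0.3]
finger_gap: 0.0248
grip_force: 8.0
```

```bash
python3 -m crank '[[[0,0,0.06],[0,0,0]],[[0,0,0],[0,0,0]],[[0,0,0],[0,0,0]],[[0,0,0],[0,0,0]]]'
python3 -m crank '[[[0,0,0],[0,0,0]],[[0,0,0],[0,0,0]],[[0,0,0],[0,0,0]],[[0,0,0],[0,0,0]]]' 0.45
python3 -m crank '[[[0,0,-0.4],[0,0,0]],[[0,0,-0.8],[0,0,0]],[[0,0,-0.9],[0,0,0]],[[0,0,-0.9],[0,0,0]],[[0,0,-0.9],[0,0,0]],[[0,0,-0.9],[0,0,0]],[[0,0,-0.9],[0,0,0]],[[0,0,0],[0,0,0]],[[0,0,0],[0,0,0]]]'
```

```text
clock: 37.3
tool_pos: [0.4569, 0.2792, 0.0114]
tool_rot: [-2.221, -2.222, -0.0]
contact_force: [0.2, 0.3, -0.2]
finger_gap: 0.0253
grip_force: 8.0
clock: 37.7
tool_pos: [0.4569, 0.2792, 0.0115]
tool_rot: [-2.221, -2.222, -0.0]
contact_force: [-0.1, 0.3, 0.4]
finger_gap: 0.0411
grip_force: 0.0
clock: 38.6
tool_pos: [0.4569, 0.2793, 0.1833]
tool_rot: [2.22, 2.222, 0.003]
contact_force: [-0.5, -0.7, -0.2]
finger_gap: 0.0413
grip_force: 0.0
```

```bash
python3 -m crank '[[[0,0,-0.9],[0,0,0]],[[0.7,-0.8,0],[0,0,0]],[[0.7,-0.8,0],[0,0,0]],[[0.7,-0.8,0],[0,0,0]],[[0.7,-0.8,0],[0,0,0]],[[0.7,-0.8,0],[0,0,0]],[[0.7,-0.8,0],[0,0,0]],[[0.7,-0.8,0],[0,0,0]],[[0.7,-0.8,0],[0,0,0]],[[0.7,-0.8,0],[0,0,0]],[[0.7,-0.8,0],[0,0,0]],[[0,0,0],[0,0,0]],[[0,0,0],[0,0,0]]]'
python3 -c "
from h import *
t=r.read_camera('top');s=r.read_camera('side')
f=lambda a,k:cv2.resize(np.clip(a[:,:,::-1]*1.8,0,255).astype('uint8'),None,fx=k,fy=k,interpolation=cv2.INTER_CUBIC)
a=f(t['pixels'][115:275,235:435],4)[:, :800][:600]; cv2.imwrite('pics/f1.png',a[40:640])
cv2.imwrite('pics/f2.png',f(s['pixels'][130:290,235:385],3.7))
h=cv2.cvtColor(t['pixels'],cv2.COLOR_RGB2HSV);m=cv2.inRange(h,(8,70,50),(25,255,255));m[:125]=0;m[:,:220]=0;m[:,430:]=0
n,l,st,ce=cv2.connectedComponentsWithStats(m)
for i in range(1,n):
    if st[i,4]>15: print(st[i],ce[i].round(1))
for n,p in {'bw':(.4436,.3597,.122),'by':(.4564,.2787,.045),'gw':(.4519,.1656,.109),'gy':(.4491,.0836,.044)}.items(): print(n,proj(t,p).round(1))
"
```

```text
clock: 39.9
tool_pos: [0.2162, 0.4886, 0.2083]
tool_rot: [2.218, 2.223, -0.003]
contact_force: [0.6, 0.4, 0.7]
finger_gap: 0.0411
grip_force: 0.0
[298 221  26  25 150] [310.7 232.9]
[358 226  19  20 286] [367.3 235.9]
[306 229  11  11  89] [311.1 233.7]
[261 230  19  20 284] [270.3 239.4]
[396 232  12  11 106] [401.5 237. ]
bw [267.7 239.3]
by [310.2 233. ]
gw [366.5 234.5]
gy [401.8 235.9]
```

View pics/f1.png

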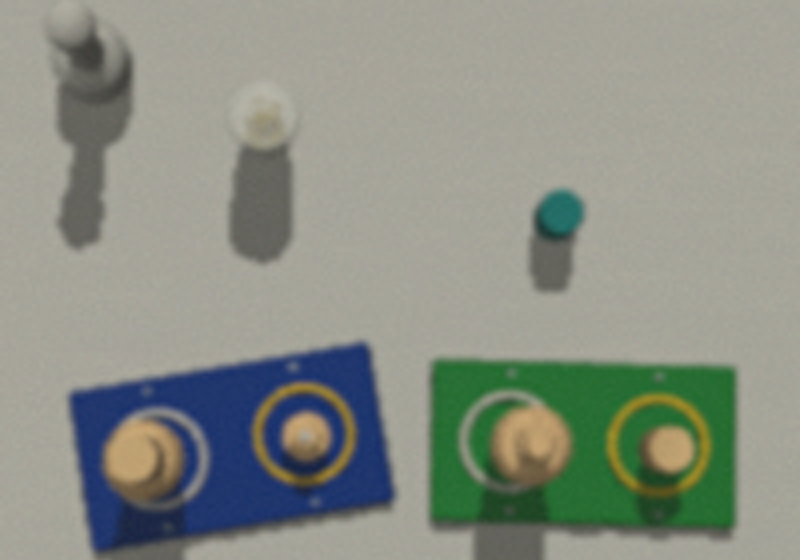

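View pics/f2.png

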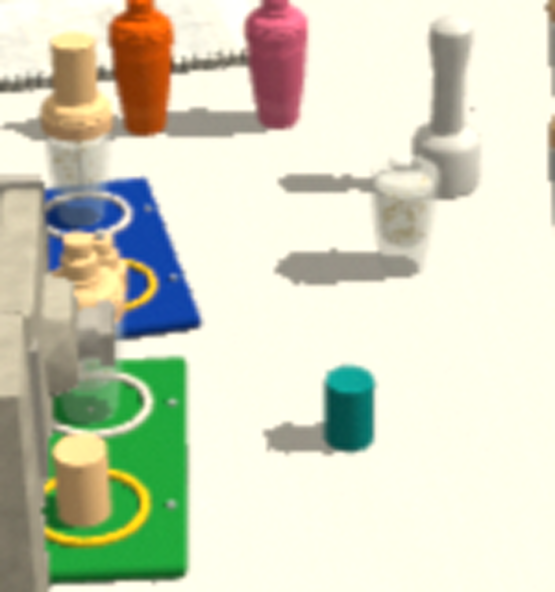

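The top view has the part tops at (135,455), (305,437), (538,443) and (670,449), each inside its ring and within about 3 mm of the ring centre. The side view shows everything upright, with the open bottle and tamper undisturbed and the arm clear.

```bash
python3 -c "
from bench import r
print(r.close_job())"
```

```text
the job is handed in; nothing more can be done
None
```

I made up both kits and handed in the job at about 40 s of robot time; the final pictures show all four parts upright in their rings within about 3 mm of centre and the open bottle and tamper where they stood, but the hand-in returned no verdict.

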